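Free the seized wing knob and move the fluted die to the rack

TASK

The wing knob on the iron clamp block is rusted tight: take hold of its wings and rock it back and forth in small arcs, turning back whenever it comes up firm and never forcing it, until it breaks free counter-clockwise. Then turn it on until its keeper bar is well clear of the fluted die, lift the die out of the block and set it down gently, upright and fully home, in the empty end socket of the wooden rack. Leave the other two dies in the rack and the oil jar where they are, and keep the keeper bar swung open.

Things in the scene. Friction and masses are not known exactly. Their poses are not given: they have to be found in the camera images.
- wing_grip (a point): Middle of the iron knob's wings, on its vertical turning axis, 115 mm above the bench. The wings are one flat upright bar along this frame's x axis (it turns with the knob), 72 mm long, 10 mm thick, 30 mm tall (100 to 130 mm above the bench). Under them a 10 mm thick neck, then (from 86 mm down) a 30 mm hub and the keeper bar.
- keeper_tip (a point): Free end of the keeper bar, a flat bar 16 mm wide and 8 mm thick, top 82 mm above the bench, that points from the knob's axis along the wings' +x, 100 mm long; bar and wings turn as one. It lies 2 mm over the die's top at the start.
- wing (a joint): Angle of the knob on its stud, rad, counter-clockwise from above positive. Within 0.04 of 0 at the start, bar over the die. Seized: turns only 0.06 to 0.25 rad either way (drag to 0.35 N m) to a hard stop. Strokes to the firm stop, one way and the other in turn, break the rust: after 3 to 7 it passes counter-clockwise only, then turns easily, to 1.6. Free past 0.3; bar clear of the die past 0.45.
- stud (a joint): Elastic twist of the thin stud that carries the knob, rad, counter-clockwise positive: 8 N m per rad of torque applied to the knob. A firm stop shows as about 0.06 rad (0.5 N m). The stud shears beyond 0.13 rad (about 1 N m) either way.
- clamp: Fixed iron clamp block, 200 x 90 x 20 mm; origin at the centre of its underside on the bench. The knob's axis is at x = -47.5 mm on it, the nest with the die at x = +47.5 mm. Its x axis runs from knob to nest.
- die_center (a point): Centre of the loose fluted aluminium die, an upright cylinder 44 mm in diameter and 60 mm tall (30 mm above and below this point), z up, about 0.25 kg. It stands in an 8 mm deep round nest in the clamp block, its foot 12 mm above the bench; it cannot come out until the keeper bar is swung aside.
- socket (a point): Centre of the floor of the empty end socket in the fixed wooden rack (a board 100 x 235 x 20 mm, three sockets in a row 75 mm apart along its y axis; this one is at the +y end). Round, 50 mm in diameter, 8 mm deep, floor 12 mm above the bench; axes are the rack's.
- plain_die: Smooth round die 38 mm in diameter, 45 mm tall, in the rack's middle socket; origin at its foot. To be left alone.
- dome_die: Domed steel die, 40 mm in diameter, 47 mm tall, in the rack's other end socket; origin at its foot. To be left alone.
- oil_jar: Small amber jar, 38 mm in diameter, 45 mm tall, standing between block and rack; origin at its foot. To be left alone.
Not all that is in view belongs to the job. What is shaped like the part that bears die_center but green or purple is not meant.

How it is judged:
On the way, in this order (a step that is already met when the one before it is completed fails the run):
1. the wing knob has broken free and its keeper bar is swung past 0.45 rad, clear of the die, which still stands in its nest (value of joint wing above 0.45 rad and z of die_center in the frame of clamp below 0.046 m), for 0.1 s.
2. the die has been lifted out of its nest (z of die_center in the frame of clamp above 0.062 m), for 0.1 s.
At the end, for the whole second after the job is handed in: The fluted die stands upright (within 0.08 rad) and at rest in the empty end socket, within 6 mm of its centre and within 3 mm of its floor, and the wing knob is still open past 0.4 rad (value of joint wing above 0.4 rad and horizontal distance between die_center and socket below 0.006 m and z of die_center in the frame of socket below 0.033 m and angle between die_center's own z axis and vertical below 0.08 rad and linear speed of die below 0.02 m/s); the robot touches nothing.
It fails at once if the stud is sheared: twisted beyond 0.13 rad (about 1 N m) either way (value of joint stud above 0.13 rad or value of joint stud below -0.13 rad).
It fails at once if the die is dropped or slammed into the rack: faster than 0.5 m/s within 30 mm above its seat (horizontal distance between die_center and socket below 0.03 m and z of die_center in the frame of socket below 0.06 m and linear speed of die above 0.5 m/s).
It fails at once if another die or the oil jar is moved by more than 15 mm (distance of any of plain_die, dome_die, oil_jar from where it was at the start of the episode above 0.015 m).
It also fails if it takes over 72 s, if anything falls off the work surface, if the arm or the gripper's body presses on something with over 40 N, if the wrist force passes 120 N, or if a joint passes its speed limit or range.

ROBOT

A 7-joint arm with a two-finger parallel gripper is mounted at the origin on the work surface. World frame = base frame: x ahead of the robot, y to its left, z up, the work surface at z = 0. Lengths are in m, angles in rad, forces in N, time in s.
With the tool pointing down it reaches from about 0.4 to 0.85 m from the base axis. Payload 4.5 kg.
Tool frame: the origin (TCP) lies between the finger pads; the fingertips stand r.finger_overhang ahead of it and the grasp point (between the pads) lies 8 mm behind it (r.finger_overhang is the distance from the TCP to the fingertips, in m); z points along the fingers, x is the direction in which the jaws open and shut, and the axes are right-handed (so a half turn about z gives the same grasp; the last joint's range is limited). The gripper opens to 88 mm and grips with 3 to 60 N. Pads are 18 mm wide; open, the fingers measure 123 mm over their backs; the gripper's body (75 mm by 187 mm) begins 45 mm behind the grasp point.
Start: joints at [1.277, 0.689, -0.195, 1.565, 0.157, 0.902, -0.215], TCP at [0.201, -0.592, 0.22] pointing down, gripper open.
Joint ranges: [-3.01, 3.01], [-0.46, 2.08], [-1.47, 1.51], [0.13, 2.56], [-1, 4.14], [0.04, 2.09], [-2.66, 2.66]. Speed limits (rad/s): [2.57, 2.57, 3.14, 3.14, 3.14, 3.14, 3.14].

INTERFACE

Orientations are given as a unit quaternion [x, y, z, w].
In Python, from plant import r gives the robot as it stands.
- The arm moves only by the tool move_arm, never from a script. Its argument "targets" is a list that holds one entry, the list of rows, each a list of 7 numbers: the turn, a rotation vector about the world's x, y, z in rad, then the shift along the world's x, y, z in m, then the opening, from 0 (shut) to 1 (fully open). A call has 1 to 5 rows; each row shifts and turns the pose as measured when the row begins; what a row does not reach is not made up. A row lasts 1/10 s, in which the tool goes at most 50 mm and 8.59 degrees, less where a joint would pass 70% of its speed; a pose out of reach is approached as far as the arm can. A call with a gripper value outside its range is refused whole. The fingers move at their own pace and stop on an object; "force" is the grip in N (left out, the last holds). Time passes only in rows, so rows that do not move let the fingers close. It gives the time, the measured TCP pose, the force and the opening at its end, in the units of the state.
- r.get_state(): the state, without advancing time (a new reading comes with each control period).
- r.snapshot(name): name is "side" or "top"; returns a dict with "frame" (400x640x3 uint8, red, green, blue), "K" (3x3 intrinsics, pixels), "D" ([k1, k2, p1, p2, k3] as OpenCV has them; the pictures are not rectified), "T" (4x4, takes a point from camera to world coordinates). Camera axes: x right, y up, looking along -z (the intrinsics and any distortion apply to the point x, -y, -z); pixel columns grow to the right and rows downward; lengths in m; the calibration is good to about 2 mm. A picture is of the moment at which its call begins. There is no depth.
- r.finish_job(): hands the job in, once; it reports no verdict.
Trained networks look in a picture, given as the dict that the camera call returned (one of the last four; its "shot" number tells which), for a name from the list of things; names that differ only in an ending like _2 or _b are one class to them, and where a whole thing is asked for, a point or a joint stands for the part that bears it (a point fixed in the world has none). Each returns a list of dicts, best first, with "score" (0 to 1); they miss things now and then, are a little off and sometimes report something else, mostly with a low value. They report only what shows in the picture. A call takes as long as a camera call. They do not tell look-alikes from the thing itself.
- r.find_in(picture, query): "centre" ([row, column] in pixels, amid what is visible of it).
The state is a dict: "clock": time; "q": joint angles; "qd": joint speeds; "joint_torque": joint torques, N m; "tool_pos": TCP position; "eef_rot": TCP orientation; "contact_force": force on the tool from outside, world axes, zero at the start; "moment": the same for the moment, N m; "opening": opening from 0.0 (shut) to 1.0 (fully open).
Only numpy, scipy, OpenCV 4.12 (cv2) and the standard library are available. Lean on these libraries where they do the work, as an engineer would, in place of code of your own. Each camera call takes 0.05 s, during which the arm holds its last target. There are 200 camera calls.

## Working session

There is one attempt and no reset: what is moved stays moved. The work goes in short steps, Python scripts to look and compute and a tool call to move; the robot and the scene stay as the last step left them, time stands still between calls to the robot, and variables do not carry over. Pictures are saved under pics/ and viewed, about 8 in all and at most 12, crops included, and the job is handed in when it is done.

Besides the shell and the picture viewer there is one more tool, called by a JSON object that holds its "method" and its "body", one argument or row to a line. move_arm: Moves the arm, as the interface text tells. Its arguments: {"type":"object","properties":{"targets":{"type":"array","items":{"type":"array","items":{"type":"array","items":{"type":"number"}}}},"force":{"type":"number"}},"required":["targets"]}

```bash
ls; mkdir -p pics; cat > h.py <<'E'
import numpy as np, cv2
from plant import r
def ray(s,rc):
    K,D,T=np.array(s["K"],float),np.array(s["D"],float),np.array(s["T"],float)
    p=cv2.undistortPoints(np.array([[[rc[1],rc[0]]]],float),K,D)[0,0]
    d=T[:3,:3]@np.array([p[0],-p[1],-1.]); return T[:3,3],d/np.linalg.norm(d)
def atz(s,rc,z):
    o,d=ray(s,rc); return o+d*(z-o[2])/d[2]
def tri(s1,a,s2,b):
    o1,d1=ray(s1,a);o2,d2=ray(s2,b)
    t=np.linalg.lstsq(np.c_[d1,-d2],o2-o1,rcond=None)[0]
    p,q=o1+t[0]*d1,o2+t[1]*d2; return (p+q)/2,np.linalg.norm(p-q)
def proj(s,P):
    T=np.linalg.inv(np.array(s["T"],float)); p=(T[:3,:3]@np.atleast_2d(P).T).T+T[:3,3]
    p=p*[1,-1,-1]; return cv2.projectPoints(p,np.zeros(3),np.zeros(3),np.array(s["K"],float),np.array(s["D"],float))[0][:,0]
def save(s,n): cv2.imwrite("pics/"+n,cv2.cvtColor(s["frame"],cv2.COLOR_RGB2BGR))
E
python3 - <<'E'
from h import *
np.set_printoptions(precision=4,suppress=True)
a=r.snapshot("top");b=r.snapshot("side");save(a,"top.png");save(b,"side.png")
print(r.finger_overhang);st=r.get_state();print(st)
for n in ["wing_grip","keeper_tip","clamp","die_center","socket","plain_die","dome_die","oil_jar","wing"]:
    A=r.find_in(a,n);B=r.find_in(b,n);print(n,[(np.round(x["centre"],1).tolist(),round(x["score"],2)) for x in A[:3]],[(np.round(x["centre"],1).tolist(),round(x["score"],2)) for x in B[:3]])
    for x in A[:2]:
        for y in B[:2]: print("   ",*tri(a,x["centre"],b,y["centre"]))
print(a["T"],b["T"])
E
```

```text
pics
0.011
{'clock': 0.1, 'q': array([ 1.2768,  0.6899, -0.1945,  1.5662,  0.1573,  0.9025, -0.2151]), 'qd': array([-0.0006, -0.0024, -0.0003, -0.0029,  0.0006, -0.0006,  0.0002]), 'joint_torque': array([ -0.004 , -52.8495,  -1.2716, -15.3835,  -0.0526,   0.002 ,
         0.0001]), 'tool_pos': array([ 0.201 , -0.5912,  0.2196]), 'eef_rot': array([ 0.813 , -0.5822, -0.0007, -0.0004]), 'contact_force': array([-0.348 , -0.0504, -0.4599]), 'moment': array([-0.0274,  0.029 ,  0.0054]), 'opening': 1.002399164478309}
wing_grip [([235.5, 424.6], 0.66)] [([165.1, 351.2], 0.96), ([321.8, 326.5], 0.44)]
    [ 0.5159 -0.243   0.0971] 0.02317812944050854
    [ 0.5611 -0.4148 -0.7007] 0.03477400139845032
keeper_tip [([233.8, 420.3], 0.97)] [([165.7, 347.3], 0.64)]
    [ 0.5233 -0.2334  0.0993] 0.015656537179507875
clamp [([226.8, 413.5], 0.94)] [([186.9, 340.9], 0.69)]
    [ 0.5405 -0.2321  0.0303] 0.016957130864885213
die_center [([205.5, 419.7], 0.84), ([152.9, 418.9], 0.61), ([164.9, 474.0], 0.57)] [([163.5, 289.1], 0.68), ([177.6, 315.8], 0.59), ([180.4, 275.3], 0.51)]
    [ 0.6373 -0.2279  0.
[... 450 characters left out ...]
)] [([274.9, 314.4], 0.69), ([296.8, 322.0], 0.21)]
    [0.5753 0.18   0.033 ] 0.0013038310316796568
    [ 0.5682  0.1907 -0.0187] 0.019624947275409733
    [ 0.5638  0.0096 -0.1067] 0.05372868265194199
    [ 0.5544  0.0113 -0.1812] 0.031213583629896673
oil_jar [] [([235.8, 337.6], 0.87), ([163.7, 347.3], 0.63)]
wing [([234.3, 421.4], 0.84)] [([163.9, 346.8], 0.72)]
    [ 0.5235 -0.2348  0.1042] 0.012848573392610576
[[ 0.0053  0.9958 -0.0909  0.508 ]
 [-0.9998  0.0034 -0.0206 -0.0362]
 [-0.0202  0.091   0.9956  1.0564]
 [ 0.      0.      0.      1.    ]] [[-0.997   0.0388 -0.0671  0.5087]
 [-0.0775 -0.5069  0.8585  0.958 ]
 [-0.0007  0.8612  0.5083  0.6738]
 [ 0.      0.      0.      1.    ]]
```

```bash
python3 - <<'E'
import cv2,numpy as np
a=cv2.imread("pics/top.png");b=cv2.imread("pics/side.png")
A=cv2.resize(a[120:300,160:500],None,fx=2.35,fy=2.35,interpolation=cv2.INTER_CUBIC)
cv2.imwrite("pics/v1.png",A[:, :800])
cv2.imwrite("pics/v2.png",cv2.resize(b[120:370,200:440],(576,600),interpolation=cv2.INTER_CUBIC))
E
```

```text
(no output)
```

View pics/v1.png

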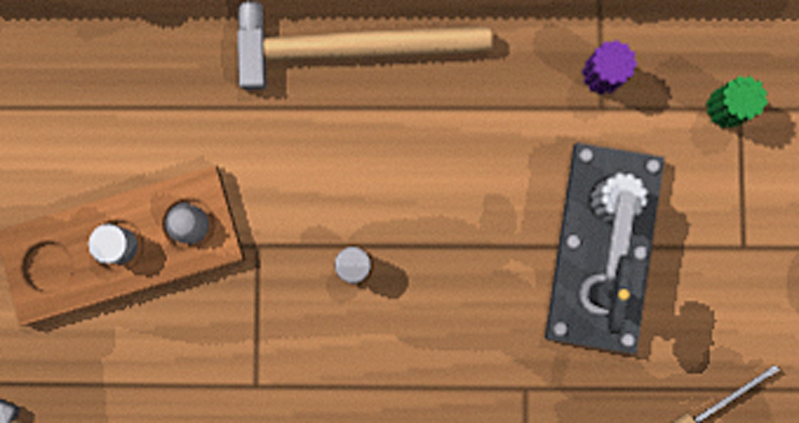

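View pics/v2.png

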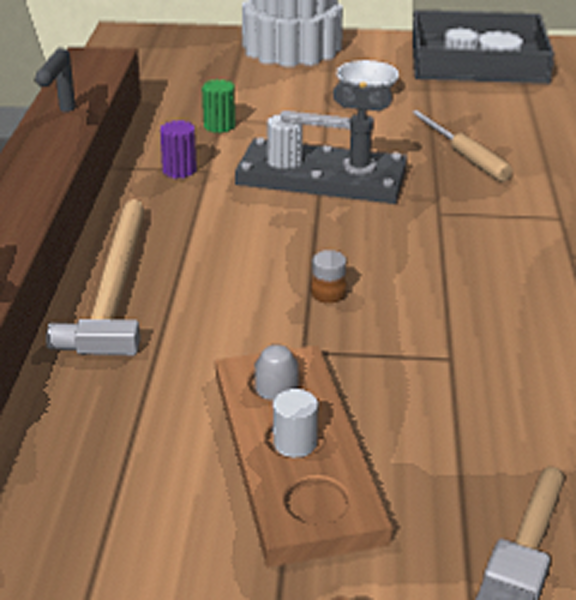

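The top view shows the rack on the left, with the empty socket at about v1 (48,267). The jar is at (352,265) and the clamp block at about (605,250). The silver fluted die is under the bar, and the wings have a yellow dot at (624,295). The purple and green fluted parts are look-alikes. In the side view the same knob stands at v2 (362,95), with a bowl behind it. I'll fit the block and rack poses to the corners and overlay the result.

```bash
cat > fit.py <<'E'
from h import *
from scipy.optimize import least_squares
import pickle
np.set_printoptions(precision=4,suppress=True)
a=r.snapshot("top");b=r.snapshot("side")
pickle.dump([{k:s[k] for k in("K","D","T","frame")} for s in(a,b)],open("s.pkl","wb"))
t=lambda P:np.array(P)/2.35+[160,120]
s=lambda P:np.array(P)/2.4+[200,120]
def W(p,L):
    c,n=np.cos(p[2]),np.sin(p[2]); L=np.atleast_2d(L); return np.c_[p[0]+c*L[:,0]-n*L[:,1],p[1]+n*L[:,0]+c*L[:,1],L[:,2]]
def fit(cor,pt,ps,g,name):
    best=None
    f=lambda p:np.r_[(proj(a,W(p,cor))-pt).ravel(),(proj(b,W(p,cor))-ps).ravel()]
    o=least_squares(f,g,loss="soft_l1"); print(name,o.x,"res px",np.abs(f(o.x)).reshape(2,-1,2).mean((1,2))); 
    ft=least_squares(lambda p:f(p)[:8],g).x; fs=least_squares(lambda p:f(p)[8:],g).x; print("  top only",ft,"side only",fs); return o.x
cl=np.array([[.1,.045,.02],[.1,-.045,.02],[-.1,-.045,.02],[-.1,.045,.02]])
pc=fit(cl,t([(575,143),(663,158),(635,355),(546,340)]),s([(252,138),(238,182)][::-1]+[(0,0)]*2) if 0 else s([(236,182),(250,140),(407,162),(398,190)]),[.56,-.235,-.1],"clamp")
rk=np.array([[.05,.1175,.02],[.05,-.1175,.02],[-.05,-.1175,.02],[-.05,.1175,.02]])
pr=fit(rk,t([(0,230),(217,163),(245,258),(27,325)]),s([(270,553),(217,358),(318,348),(391,525)]),[.56,.2,.3],"rack")
nest=W(pc,[.0475,0,.042])[0];knob=W(pc,[-.0475,0,.115])[0];sock=W(pr,[0,.075,.012])[0]
print("nest",nest,"knob",knob,"sock",sock)
for im,sn,x0,y0,w,h,f in((a,"t",155,165,90,110,5),(a,"k",385,165,60,110,5),(b,"s",290,140,100,70,5),(b,"r",280,250,100,110,5)):
    g=cv2.cvtColor(im["frame"],cv2.COLOR_RGB2BGR); g=cv2.resize(g[y0:y0+h,x0:x0+w],None,fx=f,fy=f,interpolation=cv2.INTER_CUBIC)
    def dr(P,col,closed=True):
        q=((proj(im,P)-[x0,y0]+.5)*f).astype(int); cv2.polylines(g,[q],closed,col,1)
    dr(W(pc,cl),(0,255,255));dr(W(pr,rk),(0,255,255))
    th=np.linspace(0,2*np.pi,40)[:,None]
    C=lambda rr:np.c_[np.cos(th)*rr,np.sin(th)*rr,th*0]
    dr(nest+C(.022)+[0,0,.03],(0,0,255));dr(sock+C(.025)+[0,0,.008],(0,0,255))
    wx=np.array([[.036,.005,0],[.036,-.005,0],[-.036,-.005,0],[-.036,.005,0]])
    dr(W([knob[0],knob[1],pc[2]],wx+[0,0,.130]),(0,255,0))
    dr(W([knob[0],knob[1],pc[2]],[[0,0,.082],[.1,0,.082]]),(255,0,255))
    cv2.imwrite(f"pics/o_{sn}.png",g)
I=[cv2.imread(f"pics/o_{n}.png") for n in "tksr"]
cv=np.zeros((560,760,3),np.uint8);cv[:550,:450]=I[0];cv[:550,455:755]=I[1];cv2.imwrite("pics/v3.png",cv)
cv=np.zeros((560,800,3),np.uint8);cv[:350,:400]=I[2][:, :400];cv[:550,400:800]=I[3][:, :400];cv2.imwrite("pics/v4.png",cv)
E
python3 fit.py
```

```text
clamp [ 0.5521 -0.2427 -0.1539] res px [0.2359 1.3234]
  top only [ 0.5522 -0.2434 -0.1584] side only [ 0.5516 -0.2301 -0.1145]
rack [0.5531 0.245  0.2998] res px [0.7621 1.121 ]
  top only [0.5544 0.2427 0.3038] side only [0.5516 0.2491 0.3003]
nest [ 0.599 -0.25   0.042] knob [ 0.5052 -0.2354  0.115 ] sock [0.5309 0.3167 0.012 ]
```

View pics/v3.png

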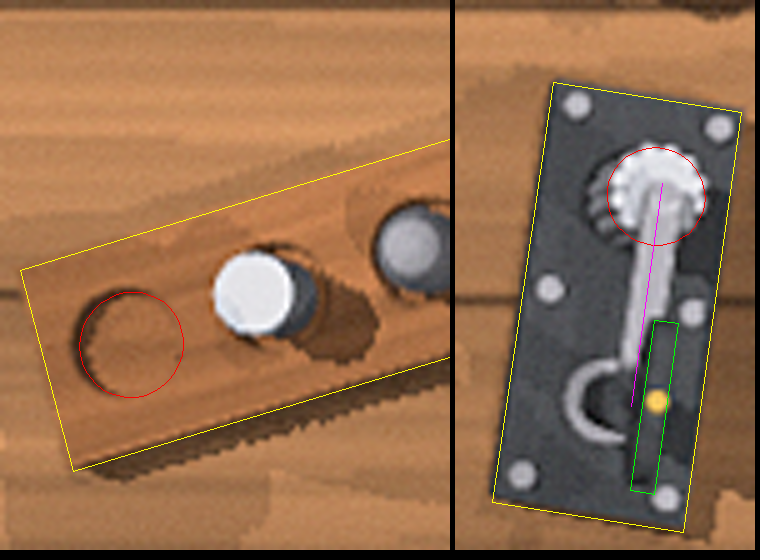

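View pics/v4.png

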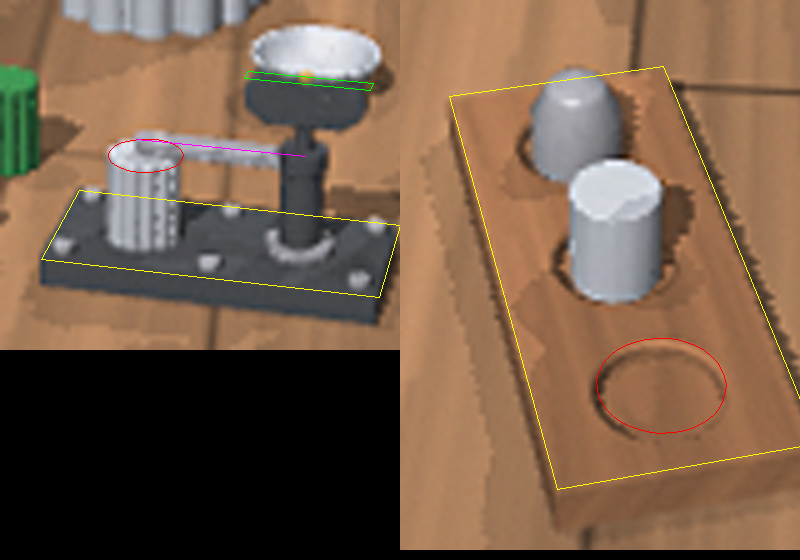

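```bash
python3 - <<'E'
from h import *
import pickle
np.set_printoptions(precision=4,suppress=True)
a,b=pickle.load(open("s.pkl","rb"))
def yel(s,r0,r1,c0,c1):
    g=s["frame"][r0:r1,c0:c1].astype(float); w=np.clip(g[...,0]-g[...,2]-60,0,None)*(g[...,1]>100)
    yy,xx=np.mgrid[r0:r1,c0:c1]; return np.array([(w*yy).sum(),(w*xx).sum()])/w.sum(),(w>0).sum()
A,n=yel(a,238,251,417,430);B,m=yel(b,148,162,344,357)
print(A,n,B,m,tri(a,A,b,B),atz(a,A,.13))
# bar centreline in top view: bright pixels per row between die and wings
g=cv2.cvtColor(a["frame"],cv2.COLOR_RGB2GRAY).astype(float)
P=[]
for row in range(216,232):
    l=g[row,412:434]; w=np.clip(l-110,0,None); 
    k=np.arange(412,434); P.append([row,(w*k).sum()/w.sum(),(w>0).sum()])
P=np.array(P);print(P.T)
X=np.array([atz(a,p[:2],.082) for p in P if 5<p[2]<12]); f=np.polyfit(X[:,0],X[:,1],1);print("bar yaw",np.arctan(f[0]),"y at x",f, X[0],X[-1])
E
```

```text
[244.7522 425.0186] 20 [154.8033 350.6284] 5 (array([ 0.5073, -0.2362,  0.1322]), np.float64(0.00036346859817917116)) [ 0.5075 -0.2367  0.13  ]
[[216.     217.     218.     219.     220.     221.     222.     223.
  224.     225.     226.     227.     228.     229.     230.     231.    ]
 [424.6817 424.5826 424.3121 424.0443 423.714  423.5038 423.5813 423.5974
  423.3633 425.3874 426.092  425.7898 426.0824 425.145  420.5885 420.5077]
 [  8.       8.       8.       8.       8.       8.       8.       8.
    8.      11.      12.      12.      11.       9.       4.       4.    ]]
bar yaw 0.07028059527237371 y at x [ 0.0704 -0.2856] [ 0.5709 -0.2473  0.082 ] [ 0.5421 -0.2479  0.082 ]
```

The knob dot measures (0.507, -0.236, 0.132), against 0.130 expected. The wing yaw is about -0.167. Next I'll check the full top view for obstacles along the path.

View pics/top.png

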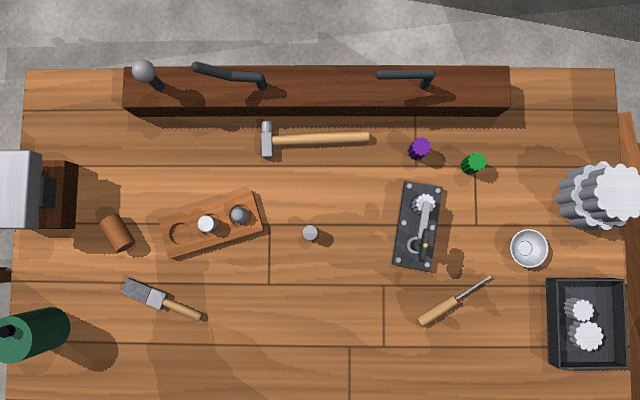

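The top view shows the path is clear: the tray and bowl to the right are low, and nothing tall stands between the arm and the knob.

{"method": "move_arm", "body": {
  "targets": [
    [[0, 0, -0.05, 0.03, 0.035, 0, 0.6], [0, 0, -0.05, 0.03, 0.035, 0, 0.6], [0, 0, -0.05, 0.03, 0.035, 0, 0.6], [0, 0, -0.05, 0.03, 0.035, 0, 0.6], [0, 0, -0.05, 0.03, 0.035, 0, 0.6]]
  ],
  "force": 20
}}

```text
clock: 1.6
tool_pos: [0.3474, -0.4185, 0.2202]
eef_rot: [0.725, -0.689, 0.001, 0.003]
contact_force: [0.3, -0.2, -0.5]
opening: 0.601
```

{"method": "move_arm", "body": {
  "targets": [
    [[0, 0, -0.05, 0.03, 0.035, 0, 0.6], [0, 0, -0.05, 0.03, 0.035, 0, 0.6], [0, 0, -0.05, 0.03, 0.035, 0, 0.6], [0, 0, -0.05, 0.03, 0.035, 0, 0.6], [0, 0, 0, 0, 0, 0, 0.6]]
  ]
}}

```text
clock: 2.1
tool_pos: [0.4781, -0.2645, 0.2211]
eef_rot: [-0.653, 0.757, -0.002, 0.0]
contact_force: [-0.4, 0.2, -0.1]
opening: 0.6
```

{"method": "move_arm", "body": {
  "targets": [
    [[0, 0, -0.02, 0.029, 0.028, 0, 0.6], [0, 0, 0, 0, 0, -0.03, 0.6], [0, 0, 0, 0, 0, -0.02, 0.6], [0, 0, 0, 0, 0, 0, 0.6]]
  ]
}}

```text
clock: 2.5
tool_pos: [0.511, -0.2342, 0.171]
eef_rot: [-0.648, 0.762, -0.004, 0.001]
contact_force: [-0.2, 0.3, -0.0]
opening: 0.599
```

```bash
cat >> h.py <<'E'
def yaw(st):
    x,y=st["eef_rot"][:2]; s=np.sign(x); return 2*np.arctan2(s*y,s*x)
def state():
    st=r.get_state(); print("t",round(st["clock"],2),"pos",np.round(st["tool_pos"],4),"knob(yaw+1.738)",round(yaw(st)+1.738,4),"F",np.round(st["contact_force"],2),"M",np.round(st["moment"],3),"op",round(st["opening"],3)); return st
if __name__=="__main__": print(np.round(state()["q"],3))
E
python3 h.py
```

```text
t 2.5 pos [ 0.511  -0.2342  0.171 ] knob(yaw+1.738) 0.0058 F [-0.17  0.26 -0.03] M [ 0.094 -0.002  0.005] op 0.599
[ 3.480e-01  6.670e-01 -1.000e-03  1.823e+00  3.000e-03  6.440e-01
 -1.388e+00]
```

{"method": "move_arm", "body": {
  "targets": [
    [[0, 0, 0, -0.004, -0.002, -0.034, 0.6], [0, 0, -0.004, 0, 0, -0.028, 0.6], [0, 0, 0, 0, 0, 0, 0.6]]
  ]
}}

```text
clock: 2.8
tool_pos: [0.5081, -0.2388, 0.1103]
eef_rot: [-0.646, 0.764, -0.006, 0.002]
contact_force: [-1.2, 0.8, 1.5]
opening: 0.596
```

```bash
python3 h.py
```

```text
t 2.8 pos [ 0.5081 -0.2388  0.1103] knob(yaw+1.738) 0.0004 F [-1.16  0.79  1.45] M [ 0.078  0.076 -0.039] op 0.596
[ 0.357  0.758 -0.002  1.876  0.007  0.495 -1.388]
```

{"method": "move_arm", "body": {
  "targets": [
    [[0.006, 0.011, 0, -0.001, 0.002, -0.003, 0.6], [0, 0, 0, 0, 0, 0, 0]]
  ],
  "force": 25
}}

```text
clock: 3.0
tool_pos: [0.5077, -0.2383, 0.1096]
eef_rot: [-0.645, 0.764, -0.001, 0.0]
contact_force: [0.2, 0.3, 0.3]
opening: 0.533
```

{"method": "move_arm", "body": {
  "targets": [
    [[0, 0, 0, 0, 0, 0, 0], [0, 0, 0, 0, 0, 0, 0], [0, 0, 0, 0, 0, 0, 0]]
  ]
}}

```text
clock: 3.3
tool_pos: [0.5098, -0.2395, 0.113]
eef_rot: [-0.645, 0.764, -0.004, 0.001]
contact_force: [0.6, -0.9, 0.1]
opening: 0.261
```

```bash
python3 h.py
```

```text
t 3.3 pos [ 0.5098 -0.2395  0.113 ] knob(yaw+1.738) -0.0015 F [ 0.56 -0.91  0.12] M [ 0.006 -0.006  0.009] op 0.261
[ 0.358  0.757 -0.002  1.864  0.006  0.513 -1.388]
```

{"method": "move_arm", "body": {
  "targets": [
    [[0.005, 0.006, 0, -0.002, 0.003, -0.006, 0.12], [0, 0, 0, 0, 0, 0, 0], [0, 0, 0, 0, 0, 0, 0], [0, 0, 0, 0, 0, 0, 0]]
  ]
}}

```text
clock: 3.7
tool_pos: [0.5075, -0.2362, 0.1069]
eef_rot: [-0.645, 0.764, 0.0, 0.001]
contact_force: [0.1, -1.0, 1.3]
opening: 0.108
```

```bash
python3 h.py
```

```text
t 3.7 pos [ 0.5075 -0.2362  0.1069] knob(yaw+1.738) -0.0012 F [ 0.09 -0.96  1.28] M [-0.02   0.053 -0.018] op 0.108
[ 0.357  0.766 -0.005  1.869  0.004  0.506 -1.389]
```

{"method": "move_arm", "body": {
  "targets": [
    [[0, 0, 0, 0, 0, 0, 0], [0, 0, 0.03, 0, 0, 0, 0], [0, 0, 0.03, 0, 0, 0, 0]]
  ],
  "force": 45
}}

```text
clock: 4.0
tool_pos: [0.5075, -0.2362, 0.1069]
eef_rot: [-0.669, 0.743, 0.0, 0.001]
contact_force: [-0.5, -0.6, -0.4]
opening: 0.099
```

```bash
python3 h.py
```

```text
t 4.0 pos [ 0.5075 -0.2362  0.1069] knob(yaw+1.738) 0.0625 F [-0.48 -0.65 -0.4 ] M [ 0.086  0.04  -0.063] op 0.099
[ 0.367  0.766 -0.021  1.868  0.027  0.508 -1.348]
```

{"method": "move_arm", "body": {
  "targets": [
    [[0, 0, 0.03, 0, 0, 0, 0], [0, 0, 0.02, 0, 0, 0, 0]]
  ]
}}

```text
clock: 4.2
tool_pos: [0.5075, -0.2361, 0.1069]
eef_rot: [-0.689, 0.724, 0.0, 0.001]
contact_force: [0.3, 0.5, 0.4]
opening: 0.104
```

```bash
python3 h.py
```

```text
t 4.2 pos [ 0.5075 -0.2361  0.1069] knob(yaw+1.738) 0.1174 F [0.26 0.48 0.43] M [ 0.121  0.046 -0.076] op 0.104
[ 0.375  0.766 -0.036  1.868  0.048  0.509 -1.313]
```

{"method": "move_arm", "body": {
  "targets": [
    [[0, 0, 0.03, 0, 0, 0, 0], [0, 0, 0.02, 0, 0, 0, 0]]
  ]
}}

```text
clock: 4.4
tool_pos: [0.5076, -0.2358, 0.1069]
eef_rot: [0.709, -0.706, -0.001, -0.001]
contact_force: [-0.2, 0.6, -0.6]
opening: 0.1
```

```bash
python3 h.py
```

```text
t 4.4 pos [ 0.5076 -0.2358  0.1069] knob(yaw+1.738) 0.1712 F [-0.22  0.64 -0.56] M [ 0.178 -0.015 -0.268] op 0.1
[ 0.384  0.765 -0.051  1.867  0.067  0.511 -1.278]
```

{"method": "move_arm", "body": {
  "targets": [
    [[0, 0, 0.025, 0, 0, 0, 0]]
  ]
}}

```text
clock: 4.5
tool_pos: [0.5076, -0.2356, 0.1069]
eef_rot: [0.718, -0.696, -0.001, -0.001]
contact_force: [0.6, -0.1, -0.1]
opening: 0.102
```

```bash
python3 h.py
```

```text
t 4.5 pos [ 0.5076 -0.2356  0.1069] knob(yaw+1.738) 0.1977 F [ 0.55 -0.08 -0.09] M [ 0.166  0.015 -0.326] op 0.102
[ 0.388  0.765 -0.058  1.867  0.077  0.512 -1.261]
```

{"method": "move_arm", "body": {
  "targets": [
    [[0, 0, 0.025, 0, 0, 0, 0]]
  ]
}}

```text
clock: 4.6
tool_pos: [0.5076, -0.2355, 0.1069]
eef_rot: [0.727, -0.687, -0.001, -0.001]
contact_force: [0.2, 1.4, 0.4]
opening: 0.101
```

```bash
python3 h.py
```

```text
t 4.6 pos [ 0.5076 -0.2355  0.1069] knob(yaw+1.738) 0.2244 F [0.18 1.38 0.35] M [ 0.177 -0.026 -0.328] op 0.101
[ 0.392  0.765 -0.065  1.867  0.086  0.513 -1.244]
```

{"method": "move_arm", "body": {
  "targets": [
    [[0, 0, 0.025, 0, 0, 0, 0]]
  ]
}}

```text
clock: 4.7
tool_pos: [0.5076, -0.2354, 0.1069]
eef_rot: [0.736, -0.677, -0.001, -0.001]
contact_force: [-0.2, 0.5, -0.1]
opening: 0.101
```

```bash
python3 h.py
```

```text
t 4.7 pos [ 0.5076 -0.2354  0.1069] knob(yaw+1.738) 0.2512 F [-0.24  0.49 -0.1 ] M [ 0.14   0.043 -0.373] op 0.101
[ 0.396  0.766 -0.072  1.866  0.096  0.514 -1.226]
```

{"method": "move_arm", "body": {
  "targets": [
    [[0, 0, 0.025, 0, 0, 0, 0]]
  ]
}}

```text
clock: 4.8
tool_pos: [0.5076, -0.2354, 0.1069]
eef_rot: [0.745, -0.667, -0.001, -0.001]
contact_force: [-0.2, 0.6, -0.2]
opening: 0.102
```

```bash
python3 h.py
```

```text
t 4.8 pos [ 0.5076 -0.2354  0.1069] knob(yaw+1.738) 0.2781 F [-0.19  0.56 -0.22] M [ 0.155  0.003 -0.368] op 0.102
[ 0.401  0.766 -0.079  1.866  0.106  0.514 -1.209]
```

{"method": "move_arm", "body": {
  "targets": [
    [[0, 0, 0.02, 0, 0, 0, 0]]
  ]
}}

```text
clock: 4.9
tool_pos: [0.5077, -0.2354, 0.1069]
eef_rot: [0.752, -0.659, -0.001, -0.001]
contact_force: [-0.0, 0.8, -0.1]
opening: 0.1
```

```bash
python3 h.py
```

```text
t 4.9 pos [ 0.5077 -0.2354  0.1069] knob(yaw+1.738) 0.3 F [-0.02  0.85 -0.12] M [ 0.158 -0.025 -0.369] op 0.1
[ 0.404  0.766 -0.085  1.866  0.114  0.515 -1.195]
```

```bash
python3 - <<'E'
from h import *
import math
b=r.snapshot("side");a=r.snapshot("top")
K=np.array([.5072,-.2364])
def ov(s,x0,y0,w,h,f):
    g=cv2.cvtColor(s["frame"],cv2.COLOR_RGB2BGR)[y0:y0+h,x0:x0+w]; g=cv2.resize(g,None,fx=f,fy=f,interpolation=cv2.INTER_CUBIC)
    for d,c in((0,(255,0,255)),(.15,(0,255,255)),(.25,(0,255,0))):
        t=-.167+d; q=((proj(s,[[*K,.082],[K[0]+.1*math.cos(t),K[1]+.1*math.sin(t),.082]])-[x0,y0]+.5)*f).astype(int)
        cv2.circle(g,tuple(int(v) for v in q[1]),2,c,-1)
    return g
A=ov(a,370,165,80,100,5);B=ov(b,290,120,80,100,5)
cv2.imwrite("pics/v6.png",np.hstack([A,B]))
E
```

```text
(no output)
```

View pics/v6.png

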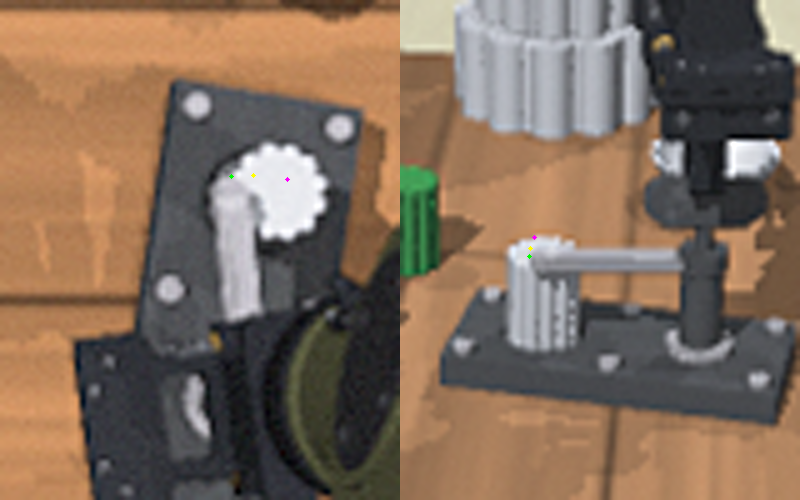

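The bar tip is at (230,180) in the top crop, which matches the 0.25 rad marker. So the knob is turning with the gripper, and the plateau is drag rather than the stop.

{"method": "move_arm", "body": {
  "targets": [
    [[0, 0, 0.02, 0, 0, 0, 0]]
  ]
}}

```text
clock: 5.1
tool_pos: [0.5077, -0.2355, 0.1069]
eef_rot: [0.759, -0.651, -0.001, -0.001]
contact_force: [-0.2, 1.0, -0.0]
opening: 0.103
```

```bash
python3 h.py
```

```text
t 5.1 pos [ 0.5077 -0.2355  0.1069] knob(yaw+1.738) 0.3198 F [-0.19  1.05 -0.  ] M [ 0.182 -0.008 -0.306] op 0.103
[ 0.407  0.766 -0.09   1.866  0.121  0.516 -1.182]
```

{"method": "move_arm", "body": {
  "targets": [
    [[0, 0, 0.02, 0, 0, 0, 0]]
  ]
}}

```text
clock: 5.2
tool_pos: [0.5077, -0.2354, 0.1069]
eef_rot: [0.766, -0.643, -0.001, -0.001]
contact_force: [-0.9, 1.3, 0.4]
opening: 0.101
```

```bash
python3 h.py
```

```text
t 5.2 pos [ 0.5077 -0.2354  0.1069] knob(yaw+1.738) 0.3414 F [-0.86  1.29  0.43] M [ 0.282  0.003 -0.357] op 0.101
[ 0.41   0.766 -0.096  1.865  0.129  0.517 -1.168]
```

{"method": "move_arm", "body": {
  "targets": [
    [[0, 0, 0.025, 0, 0, 0, 0]]
  ]
}}

```text
clock: 5.3
tool_pos: [0.5077, -0.2353, 0.1069]
eef_rot: [0.775, -0.633, -0.001, -0.001]
contact_force: [-0.7, 0.7, 0.0]
opening: 0.102
```

```bash
python3 h.py
```

```text
t 5.3 pos [ 0.5077 -0.2353  0.1069] knob(yaw+1.738) 0.3684 F [-0.71  0.68  0.  ] M [ 0.223 -0.022 -0.471] op 0.102
[ 0.415  0.766 -0.103  1.865  0.138  0.518 -1.15 ]
```

{"method": "move_arm", "body": {
  "targets": [
    [[0, 0, 0.015, 0, 0, 0, 0]]
  ]
}}

```text
clock: 5.4
tool_pos: [0.5077, -0.2352, 0.1069]
eef_rot: [0.78, -0.626, -0.001, -0.001]
contact_force: [1.2, 0.9, 0.2]
opening: 0.098
```

```bash
python3 h.py
```

```text
t 5.4 pos [ 0.5077 -0.2352  0.1069] knob(yaw+1.738) 0.3849 F [1.19 0.91 0.15] M [ 0.299 -0.013 -0.547] op 0.098
[ 0.417  0.766 -0.108  1.865  0.144  0.519 -1.139]
```

{"method": "move_arm", "body": {
  "targets": [
    [[0, 0, -0.06, 0, 0, 0, 0], [0, 0, -0.06, 0, 0, 0, 0], [0, 0, -0.06, 0, 0, 0, 0], [0, 0, -0.06, 0, 0, 0, 0], [0, 0, -0.05, 0, 0, 0, 0]]
  ]
}}

```text
clock: 5.9
tool_pos: [0.5075, -0.2362, 0.1069]
eef_rot: [-0.681, 0.733, 0.0, 0.001]
contact_force: [-0.5, 0.7, -0.9]
opening: 0.101
```

```bash
python3 h.py
```

```text
t 5.9 pos [ 0.5075 -0.2362  0.1069] knob(yaw+1.738) 0.0938 F [-0.49  0.74 -0.95] M [ 0.208 -0.001  0.108] op 0.101
[ 0.372  0.766 -0.03   1.868  0.039  0.508 -1.328]
```

{"method": "move_arm", "body": {
  "targets": [
    [[0, 0, -0.03, 0, 0, 0, 0], [0, 0, -0.03, 0, 0, 0, 0]]
  ]
}}

```text
clock: 6.1
tool_pos: [0.5075, -0.2363, 0.107]
eef_rot: [-0.659, 0.752, 0.0, 0.001]
contact_force: [-0.1, 0.8, 0.1]
opening: 0.104
```

```bash
python3 h.py
```

```text
t 6.1 pos [ 0.5075 -0.2363  0.107 ] knob(yaw+1.738) 0.0346 F [-0.07  0.78  0.06] M [0.179 0.027 0.061] op 0.104
[ 0.362  0.766 -0.014  1.869  0.018  0.507 -1.366]
```

{"method": "move_arm", "body": {
  "targets": [
    [[0, 0, -0.03, 0, 0, 0, 0], [0, 0, -0.03, 0, 0, 0, 0]]
  ]
}}

```text
clock: 6.3
tool_pos: [0.5075, -0.2364, 0.1069]
eef_rot: [-0.635, 0.773, 0.0, 0.001]
contact_force: [-0.2, 1.0, 0.9]
opening: 0.103
```

```bash
python3 h.py
```

```text
t 6.3 pos [ 0.5075 -0.2364  0.1069] knob(yaw+1.738) -0.0281 F [-0.23  1.01  0.92] M [0.104 0.03  0.047] op 0.103
[ 0.353  0.766  0.003  1.869 -0.006  0.506 -1.407]
```

{"method": "move_arm", "body": {
  "targets": [
    [[0, 0, -0.03, 0, 0, 0, 0], [0, 0, -0.025, 0, 0, 0, 0]]
  ]
}}

```text
clock: 6.5
tool_pos: [0.5075, -0.2364, 0.1069]
eef_rot: [-0.612, 0.791, 0.0, 0.001]
contact_force: [-0.8, -0.3, 0.5]
opening: 0.1
```

```bash
python3 h.py
```

```text
t 6.5 pos [ 0.5075 -0.2364  0.1069] knob(yaw+1.738) -0.0874 F [-0.84 -0.3   0.54] M [ 0.171 -0.024  0.085] op 0.1
[ 0.344  0.766  0.018  1.87  -0.028  0.505 -1.445]
```

{"method": "move_arm", "body": {
  "targets": [
    [[0, 0, -0.03, 0, 0, 0, 0], [0, 0, -0.025, 0, 0, 0, 0]]
  ]
}}

```text
clock: 6.7
tool_pos: [0.5075, -0.2367, 0.1069]
eef_rot: [-0.588, 0.809, -0.0, 0.0]
contact_force: [0.5, -0.1, 0.2]
opening: 0.102
```

```bash
python3 h.py
```

```text
t 6.7 pos [ 0.5075 -0.2367  0.1069] knob(yaw+1.738) -0.1465 F [ 0.53 -0.11  0.23] M [-0.024  0.045  0.324] op 0.102
[ 0.334  0.767  0.034  1.87  -0.049  0.504 -1.482]
```

{"method": "move_arm", "body": {
  "targets": [
    [[0, 0, -0.025, 0, 0, 0, 0]]
  ]
}}

```text
clock: 6.8
tool_pos: [0.5074, -0.2369, 0.1069]
eef_rot: [-0.577, 0.817, -0.0, 0.0]
contact_force: [0.2, -0.5, 0.6]
opening: 0.101
```

```bash
python3 h.py
```

```text
t 6.8 pos [ 0.5074 -0.2369  0.1069] knob(yaw+1.738) -0.1732 F [ 0.21 -0.5   0.64] M [0.003 0.039 0.345] op 0.101
[ 0.33   0.767  0.041  1.87  -0.059  0.504 -1.499]
```

{"method": "move_arm", "body": {
  "targets": [
    [[0, 0, -0.03, 0, 0, 0, 0]]
  ]
}}

```text
clock: 6.9
tool_pos: [0.5074, -0.237, 0.1069]
eef_rot: [-0.564, 0.826, -0.0, 0.0]
contact_force: [0.5, -0.7, -0.3]
opening: 0.101
```

```bash
python3 h.py
```

```text
t 6.9 pos [ 0.5074 -0.237   0.1069] knob(yaw+1.738) -0.2051 F [ 0.45 -0.67 -0.31] M [0.003 0.012 0.348] op 0.101
[ 0.325  0.768  0.05   1.871 -0.071  0.504 -1.52 ]
```

{"method": "move_arm", "body": {
  "targets": [
    [[0, 0, -0.02, 0, 0, 0, 0], [0, 0, -0.018, 0, 0, 0, 0]]
  ]
}}

```text
clock: 7.1
tool_pos: [0.5075, -0.237, 0.1069]
eef_rot: [-0.547, 0.837, -0.0, 0.0]
contact_force: [0.2, -0.2, -0.7]
opening: 0.102
```

```bash
python3 h.py
```

```text
t 7.1 pos [ 0.5075 -0.237   0.1069] knob(yaw+1.738) -0.2462 F [ 0.23 -0.25 -0.71] M [ 0.082 -0.024  0.318] op 0.102
[ 0.319  0.768  0.061  1.871 -0.086  0.504 -1.546]
```

{"method": "move_arm", "body": {
  "targets": [
    [[0, 0, -0.02, 0, 0, 0, 0], [0, 0, -0.018, 0, 0, 0, 0]]
  ]
}}

```text
clock: 7.3
tool_pos: [0.5075, -0.237, 0.1069]
eef_rot: [-0.53, 0.848, -0.0, 0.0]
contact_force: [-0.1, -0.4, -0.8]
opening: 0.1
```

```bash
python3 h.py
```

```text
t 7.3 pos [ 0.5075 -0.237   0.1069] knob(yaw+1.738) -0.2873 F [-0.07 -0.43 -0.83] M [-0.012  0.036  0.312] op 0.1
[ 0.312  0.769  0.071  1.871 -0.102  0.504 -1.573]
```

{"method": "move_arm", "body": {
  "targets": [
    [[0, 0, -0.02, 0, 0, 0, 0], [0, 0, -0.018, 0, 0, 0, 0]]
  ]
}}

```text
clock: 7.5
tool_pos: [0.5074, -0.2371, 0.1069]
eef_rot: [-0.512, 0.859, -0.0, -0.0]
contact_force: [0.3, -1.2, -0.4]
opening: 0.103
```

```bash
python3 h.py
```

```text
t 7.5 pos [ 0.5074 -0.2371  0.1069] knob(yaw+1.738) -0.3286 F [ 0.28 -1.24 -0.35] M [0.023 0.048 0.343] op 0.103
[ 0.306  0.769  0.082  1.872 -0.117  0.504 -1.599]
```

```bash
python3 - <<'E'
from h import *
import math
a=r.snapshot("top")
K=np.array([.5072,-.2364]);x0,y0,w,h,f=385,165,90,100,5
g=cv2.cvtColor(a["frame"],cv2.COLOR_RGB2BGR)[y0:y0+h,x0:x0+w]; g=cv2.resize(g,None,fx=f,fy=f,interpolation=cv2.INTER_CUBIC)
for d,c in((-.15,(255,0,255)),(-.2,(0,255,255)),(-.25,(0,255,0)),(-.3,(0,0,255))):
    t=-.167+d; q=((proj(a,[[*K,.082],[K[0]+.1*math.cos(t),K[1]+.1*math.sin(t),.082]])-[x0,y0]+.5)*f).astype(int)
    cv2.circle(g,tuple(int(v) for v in q[1]),2,c,-1)
cv2.imwrite("pics/v7.png",g)
E
```

```text
(no output)
```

View pics/v7.png

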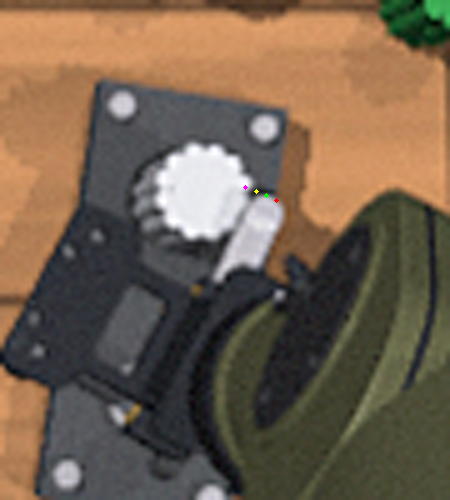

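The bar tip is at (268,198), about -0.27 rad, so the knob is still turning with the gripper and must be close to the clockwise stop.

{"method": "move_arm", "body": {
  "targets": [
    [[0, 0, -0.02, 0, 0, 0, 0], [0, 0, -0.015, 0, 0, 0, 0]]
  ]
}}

```text
clock: 7.75
tool_pos: [0.5074, -0.2373, 0.1069]
eef_rot: [-0.496, 0.869, -0.001, -0.0]
contact_force: [-0.6, -2.0, -0.4]
opening: 0.104
```

```bash
python3 h.py
```

```text
t 7.75 pos [ 0.5074 -0.2373  0.1069] knob(yaw+1.738) -0.3665 F [-0.61 -1.96 -0.37] M [-0.061  0.034  0.456] op 0.104
[ 0.3    0.77   0.092  1.872 -0.131  0.505 -1.623]
```

{"method": "move_arm", "body": {
  "targets": [
    [[0, 0, -0.018, 0, 0, 0, 0]]
  ],
  "force": 40
}}

```text
clock: 7.85
tool_pos: [0.5074, -0.2374, 0.1069]
eef_rot: [-0.487, 0.873, -0.001, -0.0]
contact_force: [0.7, -0.8, -0.4]
opening: 0.103
```

```bash
python3 h.py
```

```text
t 7.85 pos [ 0.5074 -0.2374  0.1069] knob(yaw+1.738) -0.3856 F [ 0.67 -0.82 -0.36] M [-0.027 -0.003  0.553] op 0.103
[ 0.297  0.77   0.097  1.872 -0.138  0.505 -1.635]
```

Stroke 2 is firm. I'm turning back counter-clockwise.

{"method": "move_arm", "body": {
  "targets": [
    [[0, 0, 0.06, 0, 0, 0, 0], [0, 0, 0.06, 0, 0, 0, 0], [0, 0, 0.06, 0, 0, 0, 0], [0, 0, 0.06, 0, 0, 0, 0], [0, 0, 0.06, 0, 0, 0, 0]]
  ]
}}

```text
clock: 8.35
tool_pos: [0.5075, -0.2363, 0.1069]
eef_rot: [-0.613, 0.79, -0.0, 0.0]
contact_force: [-0.5, -0.9, 0.0]
opening: 0.1
```

{"method": "move_arm", "body": {
  "targets": [
    [[0, 0, 0.06, 0, 0, 0, 0], [0, 0, 0.06, 0, 0, 0, 0], [0, 0, 0.06, 0, 0, 0, 0], [0, 0, 0.05, 0, 0, 0, 0], [0, 0, 0.03, 0, 0, 0, 0]]
  ]
}}

```text
clock: 8.85
tool_pos: [0.5076, -0.2358, 0.1069]
eef_rot: [0.709, -0.706, -0.001, -0.002]
contact_force: [0.3, 1.1, -0.6]
opening: 0.098
```

```bash
python3 h.py
```

```text
t 8.85 pos [ 0.5076 -0.2358  0.1069] knob(yaw+1.738) 0.1716 F [ 0.33  1.09 -0.63] M [ 0.156 -0.024 -0.287] op 0.098
[ 0.385  0.765 -0.052  1.867  0.067  0.511 -1.277]
```

{"method": "move_arm", "body": {
  "targets": [
    [[0, 0, 0.04, 0, 0, 0, 0], [0, 0, 0.04, 0, 0, 0, 0], [0, 0, 0.04, 0, 0, 0, 0], [0, 0, 0.03, 0, 0, 0, 0], [0, 0, 0.02, 0, 0, 0, 0]]
  ]
}}

```text
clock: 9.35
tool_pos: [0.5077, -0.2354, 0.1069]
eef_rot: [0.768, -0.64, -0.001, -0.002]
contact_force: [0.6, 0.0, -0.4]
opening: 0.103
```

```bash
python3 h.py
```

```text
t 9.35 pos [ 0.5077 -0.2354  0.1069] knob(yaw+1.738) 0.3483 F [ 0.56  0.05 -0.42] M [ 0.092 -0.084 -0.397] op 0.103
[ 0.414  0.766 -0.1    1.865  0.131  0.518 -1.162]
```

{"method": "move_arm", "body": {
  "targets": [
    [[0, 0, 0.02, 0, 0, 0, 0], [0, 0, 0.015, 0, 0, 0, 0]]
  ]
}}

```text
clock: 9.55
tool_pos: [0.5074, -0.236, 0.1069]
eef_rot: [0.781, -0.625, -0.001, -0.001]
contact_force: [1.3, -0.4, 0.4]
opening: 0.108
```

```bash
python3 h.py
```

```text
t 9.55 pos [ 0.5074 -0.236   0.1069] knob(yaw+1.738) 0.3881 F [ 1.26 -0.35  0.45] M [ 0.096 -0.01   0.004] op 0.108
[ 0.42   0.766 -0.109  1.864  0.146  0.52  -1.136]
```

The torque dropped to zero on stroke 3, so the knob has broken free. I'll turn it further.

{"method": "move_arm", "body": {
  "targets": [
    [[0, 0, 0.03, 0, 0, 0, 0], [0, 0, 0.04, 0, 0, 0, 0], [0, 0, 0.04, 0, 0, 0, 0]]
  ]
}}

```text
clock: 9.85
tool_pos: [0.5074, -0.2358, 0.1069]
eef_rot: [0.817, -0.577, -0.001, -0.001]
contact_force: [-0.9, 0.3, -0.4]
opening: 0.099
```

```bash
python3 h.py
```

```text
t 9.85 pos [ 0.5074 -0.2358  0.1069] knob(yaw+1.738) 0.5083 F [-0.88  0.31 -0.39] M [ 0.165  0.001 -0.137] op 0.099
[ 0.438  0.767 -0.141  1.863  0.189  0.526 -1.058]
```

{"method": "move_arm", "body": {
  "targets": [
    [[0, 0, 0.07, 0, 0, 0, 0], [0, 0, 0.07, 0, 0, 0, 0], [0, 0, 0.07, 0, 0, 0, 0], [0, 0, 0.07, 0, 0, 0, 0], [0, 0, 0.07, 0, 0, 0, 0]]
  ]
}}

```text
clock: 10.35
tool_pos: [0.5072, -0.2355, 0.1069]
eef_rot: [0.91, -0.415, -0.002, -0.001]
contact_force: [-0.1, -0.2, -0.3]
opening: 0.1
```

{"method": "move_arm", "body": {
  "targets": [
    [[0, 0, 0.07, 0, 0, 0, 0], [0, 0, 0.07, 0, 0, 0, 0], [0, 0, 0.07, 0, 0, 0, 0], [0, 0, 0.05, 0, 0, 0, 0], [0, 0, 0, 0, 0, 0, 0]]
  ]
}}

```text
clock: 10.85
tool_pos: [0.507, -0.2353, 0.1069]
eef_rot: [0.959, -0.283, -0.002, -0.001]
contact_force: [-0.1, 0.7, -0.0]
opening: 0.107
```

```bash
python3 h.py
```

```text
t 10.85 pos [ 0.507  -0.2353  0.1069] knob(yaw+1.738) 1.1648 F [-0.13  0.69 -0.02] M [ 0.196  0.003 -0.086] op 0.107
[ 0.54   0.78  -0.318  1.857  0.414  0.573 -0.617]
```

{"method": "move_arm", "body": {
  "targets": [
    [[0, 0, 0, 0, 0, 0, 0.5], [0, 0, 0, 0, 0, 0, 0.6], [0, 0, 0, 0, 0, 0, 0.8], [0, 0, 0, 0, 0, 0.04, 0.9], [0, 0, 0, 0, 0, 0.05, 0.9]]
  ]
}}

```text
clock: 11.35
tool_pos: [0.5024, -0.2347, 0.1931]
eef_rot: [0.959, -0.283, -0.009, -0.001]
contact_force: [-0.1, -0.5, -1.0]
opening: 0.532
```

```bash
python3 - <<'E'
from h import *
np.set_printoptions(precision=4,suppress=True)
state()
import pickle
a,b=pickle.load(open("s.pkl","rb"))
print(atz(a,[202.5,425.5],.072),atz(a,[202.9,425.1],.072))
s=r.snapshot("top");print(r.find_in(s,"die_center"))
g=cv2.cvtColor(s["frame"],cv2.COLOR_RGB2BGR)[170:270,390:460]; cv2.imwrite("pics/k.png",g)
# bright die-top blob
y=s["frame"][190:217,410:440].min(2)
_,lab,st,ce=cv2.connectedComponentsWithStats((y>170).astype(np.uint8)); i=1+np.argmax(st[1:,4]); print(st[i],ce[i]+[410,190],atz(s,(ce[i]+[410,190])[::-1],.072))
E
```

```text
t 11.35 pos [ 0.5024 -0.2347  0.1931] knob(yaw+1.738) 1.1649 F [-0.14 -0.51 -1.01] M [-0.056 -0.037  0.013] op 0.532
[ 0.6019 -0.2518  0.072 ] [ 0.601  -0.2509  0.072 ]
[{'centre': [163.5, 472.8], 'score': 0.84}, {'centre': [149.9, 419.3], 'score': 0.72}]
[  6   4  19  19 269] [425.1487 202.8178] [ 0.6012 -0.251   0.072 ]
```

{"method": "move_arm", "body": {
  "targets": [
    [[0, 0, -0.13, 0.02, -0.003, 0, 0.9], [0, 0, -0.13, 0.02, -0.003, 0, 0.9], [0, 0, -0.13, 0.02, -0.003, 0, 0.9], [0, 0, -0.13, 0.02, -0.003, 0, 0.9], [0, 0, -0.13, 0.019, -0.004, 0, 0.9]]
  ]
}}

```text
clock: 11.95
tool_pos: [0.6065, -0.2538, 0.1995]
eef_rot: [0.811, -0.585, -0.001, 0.001]
contact_force: [0.3, 0.3, 0.2]
opening: 0.901
```

{"method": "move_arm", "body": {
  "targets": [
    [[0, 0, -0.12, 0, 0, 0, 0.9], [0, 0, -0.12, 0, 0, 0, 0.9], [0, 0, -0.12, 0, 0, 0, 0.9], [0, 0, 0, 0, 0, 0, 0.9]]
  ]
}}

```text
clock: 12.35
tool_pos: [0.6089, -0.2533, 0.1965]
eef_rot: [-0.687, 0.726, 0.001, -0.001]
contact_force: [-0.3, -1.0, -0.2]
opening: 0.898
```

```bash
cat >> h.py <<'E'
    from scipy.spatial.transform import Rotation as R
    z=R.from_quat(r.get_state()["eef_rot"]).apply([0,0,1]); print("tilt fix rx,ry",np.round([-z[1],z[0]],4))
E
python3 h.py
```

```text
File "h.py", line 22
    from scipy.spatial.transform import Rotation as R
IndentationError: unexpected indent
```

{"method": "move_arm", "body": {
  "targets": [
    [[0, 0, 0, -0.008, 0.002, 0, 0.9], [0, 0, 0, 0, 0, -0.04, 0.9], [0, 0, 0, 0, 0, -0.04, 0.9], [0, 0, 0, 0, 0, 0, 0.9]]
  ]
}}

```text
clock: 12.75
tool_pos: [0.5994, -0.2512, 0.1155]
eef_rot: [-0.691, 0.723, -0.001, -0.001]
contact_force: [-0.9, 0.8, 0.1]
opening: 0.904
```

```bash
sed -i 's/^    from scipy/if __name__=="__main__":\n    from scipy/' h.py; python3 h.py
```

```text
t 12.75 pos [ 0.5994 -0.2512  0.1155] knob(yaw+1.738) 0.1224 F [-0.89  0.8   0.1 ] M [ 0.059  0.041 -0.005] op 0.904
[ 0.366  0.846 -0.077  1.577  0.091  0.722 -1.37 ]
tilt fix rx,ry [ 0.0023 -0.0009]
```

{"method": "move_arm", "body": {
  "targets": [
    [[0.002, 0, 0, 0.002, 0, -0.03, 0.9], [0, 0, 0, 0, 0, -0.03, 0.9], [0, 0, 0, 0, 0, -0.012, 0.9], [0, 0, 0, 0, 0, 0, 0.9]]
  ]
}}

```text
clock: 13.15
tool_pos: [0.6032, -0.2525, 0.0473]
eef_rot: [-0.693, 0.721, -0.002, 0.001]
contact_force: [0.2, 0.4, 0.3]
opening: 0.896
```

```bash
python3 h.py
```

```text
t 13.15 pos [ 0.6032 -0.2525  0.0473] knob(yaw+1.738) 0.1271 F [0.24 0.42 0.27] M [0.034 0.051 0.067] op 0.896
[ 0.364  0.944 -0.072  1.597  0.104  0.598 -1.375]
tilt fix rx,ry [0.0019 0.0051]
```

{"method": "move_arm", "body": {
  "targets": [
    [[0.002, 0.005, 0, -0.002, 0.001, -0.002, 0.6], [0, 0, 0, 0, 0, 0, 0.6], [0, 0, 0, 0, 0, 0, 0.6], [0, 0, 0, 0, 0, 0, 0.6]]
  ],
  "force": 25
}}

```text
clock: 13.55
tool_pos: [0.6043, -0.2528, 0.0511]
eef_rot: [-0.693, 0.721, -0.004, 0.002]
contact_force: [0.5, -0.4, -0.5]
opening: 0.604
```

```bash
python3 h.py
```

```text
t 13.55 pos [ 0.6043 -0.2528  0.0511] knob(yaw+1.738) 0.1277 F [ 0.46 -0.44 -0.49] M [-0.018 -0.014 -0.029] op 0.604
[ 0.364  0.939 -0.072  1.596  0.103  0.603 -1.374]
tilt fix rx,ry [0.0026 0.0075]
```

{"method": "move_arm", "body": {
  "targets": [
    [[0.003, 0.008, 0, -0.003, 0.002, -0.007, 0.55], [0, 0, 0, 0, 0, 0, 0], [0, 0, 0, 0, 0, 0, 0], [0, 0, 0, 0, 0, 0, 0]]
  ]
}}

```text
clock: 13.95
tool_pos: [0.6015, -0.251, 0.0444]
eef_rot: [-0.693, 0.721, -0.0, 0.0]
contact_force: [-0.1, -0.3, 1.3]
opening: 0.491
```

```bash
python3 h.py
```

```text
t 13.95 pos [ 0.6015 -0.251   0.0444] knob(yaw+1.738) 0.1277 F [-0.15 -0.28  1.28] M [0.093 0.074 0.005] op 0.491
[ 0.363  0.948 -0.072  1.599  0.104  0.598 -1.375]
tilt fix rx,ry [-0.      0.0001]
```

{"method": "move_arm", "body": {
  "targets": [
    [[0, 0, 0, 0, 0, 0.02, 0], [0, 0, 0, 0, 0, 0.04, 0], [0, 0, 0, 0, 0, 0.04, 0], [0, 0, 0, 0, 0, 0.045, 0], [0, 0, 0, 0, 0, 0, 0]]
  ]
}}

```text
clock: 14.45
tool_pos: [0.5974, -0.2491, 0.19]
eef_rot: [-0.693, 0.721, 0.005, -0.002]
contact_force: [1.9, -0.6, -1.2]
opening: 0.489
```

```bash
python3 h.py
```

```text
t 14.45 pos [ 0.5974 -0.2491  0.19  ] knob(yaw+1.738) 0.1284 F [ 1.93 -0.62 -1.23] M [-0.08  -0.115 -0.044] op 0.489
[ 0.371  0.755 -0.088  1.516  0.077  0.884 -1.353]
tilt fix rx,ry [-0.0037 -0.0094]
```

{"method": "move_arm", "body": {
  "targets": [
    [[0, 0, 0.135, -0.005, 0.04, 0, 0], [0, 0, 0.135, -0.005, 0.04, 0, 0], [0, 0, 0.135, -0.005, 0.04, 0, 0], [0, 0, 0.135, -0.005, 0.04, 0, 0], [0, 0, 0.135, -0.005, 0.04, 0, 0]]
  ]
}}

```text
clock: 14.95
tool_pos: [0.5676, -0.0533, 0.1871]
eef_rot: [0.895, -0.446, -0.002, 0.006]
contact_force: [2.0, 0.7, -2.8]
opening: 0.491
```

{"method": "move_arm", "body": {
  "targets": [
    [[0, 0, 0.135, -0.005, 0.04, 0, 0], [0, 0, 0.135, -0.005, 0.04, 0, 0], [0, 0, 0.135, -0.005, 0.04, 0, 0], [0, 0, 0.135, -0.005, 0.04, 0, 0], [0, 0, 0.135, -0.005, 0.04, 0, 0]]
  ]
}}

```text
clock: 15.45
tool_pos: [0.5363, 0.1532, 0.182]
eef_rot: [0.994, -0.11, -0.004, 0.01]
contact_force: [0.3, 0.5, -2.9]
opening: 0.488
```

```bash
python3 h.py
```

```text
t 15.45 pos [0.5363 0.1532 0.182 ] knob(yaw+1.738) 1.5176 F [ 0.34  0.55 -2.92] M [-0.016 -0.172 -0.012] op 0.488
[-0.119  0.681 -0.423  1.79   0.396  0.773 -0.97 ]
tilt fix rx,ry [ 0.018 -0.01 ]
```

{"method": "move_arm", "body": {
  "targets": [
    [[0, 0, 0.13, -0.001, 0.04, 0, 0], [0, 0, 0.13, -0.001, 0.04, 0, 0], [0, 0, 0.13, -0.001, 0.04, 0, 0], [0.01, -0.005, 0.1, -0.001, 0.03, 0, 0], [0, 0, 0, 0, 0, 0, 0]]
  ]
}}

```text
clock: 15.95
tool_pos: [0.5244, 0.3155, 0.1767]
eef_rot: [0.988, 0.151, -0.003, 0.004]
contact_force: [-0.5, -0.3, -4.0]
opening: 0.488
```

```bash
python3 h.py
```

```text
t 15.95 pos [0.5244 0.3155 0.1767] knob(yaw+1.738) 2.0415 F [-0.53 -0.29 -3.97] M [ 0.005 -0.084 -0.006] op 0.488
[-0.316  0.773 -0.554  1.63   0.496  0.893 -0.761]
tilt fix rx,ry [ 0.009 -0.005]
```

{"method": "move_arm", "body": {
  "targets": [
    [[0.009, -0.005, 0, 0.0065, 0.0025, -0.02, 0], [0, 0, 0, 0, 0, -0.04, 0], [0, 0, 0, 0, 0, -0.025, 0], [0, 0, 0, 0, 0, 0, 0]]
  ]
}}

```text
clock: 16.35
tool_pos: [0.5293, 0.3157, 0.0859]
eef_rot: [0.989, 0.151, -0.002, 0.002]
contact_force: [-0.7, -0.3, -2.9]
opening: 0.489
```

```bash
python3 h.py; python3 - <<'E'
from h import *
a=r.snapshot("top");b=r.snapshot("side")
def ov(s,x0,y0,w,h,f):
    g=cv2.cvtColor(s["frame"],cv2.COLOR_RGB2BGR)[y0:y0+h,x0:x0+w]; g=cv2.resize(g,None,fx=f,fy=f,interpolation=cv2.INTER_CUBIC)
    th=np.linspace(0,2*np.pi,40)
    def C(c,R,z,col): cv2.polylines(g,[((proj(s,np.c_[c[0]+R*np.cos(th),c[1]+R*np.sin(th),th*0+z])-[x0,y0]+.5)*f).astype(int)],True,col,1)
    C((.531,.318),.025,.02,(0,0,255))
    p=r.get_state()["tool_pos"]; C(p,.022,p[2]-.0324,(0,255,0)); C(p,.022,p[2]+.0276,(0,255,0))
    return g
cv2.imwrite("pics/v8.png",np.hstack([ov(a,150,170,80,100,5),ov(b,280,240,80,100,5)]))
E
```

```text
t 16.35 pos [0.5293 0.3157 0.0859] knob(yaw+1.738) 2.0403 F [-0.72 -0.26 -2.89] M [-0.044 -0.062  0.001] op 0.489
[-0.349  0.892 -0.484  1.683  0.583  0.72  -0.828]
tilt fix rx,ry [ 0.0037 -0.0036]
```

View pics/v8.png

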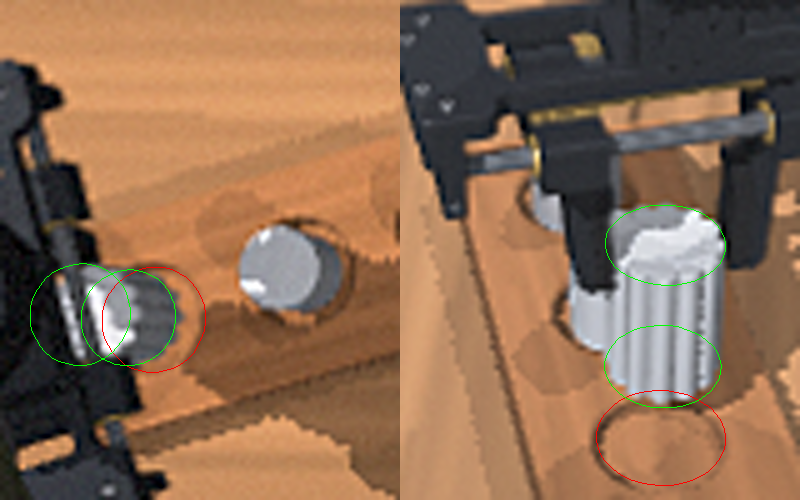

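The side crop shows the held die (605–723, foot at 403) over the socket rim (592–727), within about 1 px of prediction. The top crop shows its foot about 2 mm short in +y. I'll correct that and lower.

{"method": "move_arm", "body": {
  "targets": [
    [[0.004, -0.004, 0, 0.001, 0.0035, -0.01, 0], [0, 0, 0, 0, 0, -0.015, 0], [0, 0, 0, 0, 0, 0, 0]]
  ]
}}

```text
clock: 16.75
tool_pos: [0.5342, 0.322, 0.0657]
eef_rot: [0.989, 0.15, 0.005, -0.003]
contact_force: [-0.2, 0.1, -3.3]
opening: 0.491
```

```bash
python3 h.py
```

```text
t 16.75 pos [0.5342 0.322  0.0657] knob(yaw+1.738) 2.0383 F [-0.23  0.07 -3.28] M [-0.095 -0.001 -0.001] op 0.491
[-0.364  0.921 -0.462  1.687  0.609  0.668 -0.853]
tilt fix rx,ry [-0.0078  0.0097]
```

{"method": "move_arm", "body": {
  "targets": [
    [[-0.006, 0.008, 0, -0.0025, -0.0025, -0.006, 0]]
  ]
}}

```text
clock: 16.85
tool_pos: [0.5324, 0.3204, 0.0604]
eef_rot: [0.989, 0.15, 0.002, -0.001]
contact_force: [0.2, 1.1, -2.6]
opening: 0.486
```

```bash
python3 h.py
```

```text
t 16.85 pos [0.5324 0.3204 0.0604] knob(yaw+1.738) 2.0385 F [ 0.25  1.11 -2.59] M [ 0.062 -0.116  0.002] op 0.486
[-0.365  0.929 -0.46   1.688  0.611  0.668 -0.853]
tilt fix rx,ry [-0.0034  0.0034]
```

{"method": "move_arm", "body": {
  "targets": [
    [[-0.003, 0.003, 0, -0.001, -0.001, -0.005, 0], [0, 0, 0, 0, 0, -0.004, 0]]
  ]
}}

```text
clock: 17.05
tool_pos: [0.5312, 0.3189, 0.0508]
eef_rot: [0.989, 0.15, -0.0, 0.0]
contact_force: [-0.1, -0.1, -3.2]
opening: 0.491
```

```bash
python3 h.py
```

```text
t 17.05 pos [0.5312 0.3189 0.0508] knob(yaw+1.738) 2.0381 F [-0.15 -0.13 -3.16] M [ 0.001 -0.122 -0.041] op 0.491
[-0.369  0.942 -0.452  1.691  0.618  0.656 -0.86 ]
tilt fix rx,ry [ 0.0005 -0.0001]
```

{"method": "move_arm", "body": {
  "targets": [
    [[0, 0, 0, 0, 0, -0.003, 0], [0, 0, 0, 0, 0, -0.003, 0]]
  ]
}}

```text
clock: 17.25
tool_pos: [0.5313, 0.3189, 0.0443]
eef_rot: [0.989, 0.149, -0.0, 0.0]
contact_force: [1.1, -0.4, 19.7]
opening: 0.487
```

```bash
python3 h.py
```

```text
t 17.25 pos [0.5313 0.3189 0.0443] knob(yaw+1.738) 2.0381 F [ 1.05 -0.43 19.67] M [-0.147 -0.589  0.004] op 0.487
[-0.372  0.951 -0.445  1.692  0.624  0.644 -0.865]
tilt fix rx,ry [ 0.0005 -0.0001]
```

The die bottomed at TCP z 0.0443, the same height as when it was seated in the nest, so it is fully home. I'll ease off and release.

{"method": "move_arm", "body": {
  "targets": [
    [[0, 0, 0, 0, 0, 0.001, 0], [0, 0, 0, 0, 0, 0, 0.7], [0, 0, 0, 0, 0, 0, 0.7], [0, 0, 0, 0, 0, 0, 0.75]]
  ]
}}

```text
clock: 17.65
tool_pos: [0.5321, 0.32, 0.0463]
eef_rot: [0.989, 0.15, 0.001, -0.001]
contact_force: [-0.7, 0.4, -0.7]
opening: 0.738
```

```bash
python3 h.py
```

```text
t 17.65 pos [0.5321 0.32   0.0463] knob(yaw+1.738) 2.0382 F [-0.68  0.4  -0.74] M [-0.013 -0.059 -0.008] op 0.738
[-0.372  0.949 -0.447  1.691  0.623  0.646 -0.864]
tilt fix rx,ry [-0.0014  0.0019]
```

{"method": "move_arm", "body": {
  "targets": [
    [[0, 0, 0, 0, 0, 0.02, 0.75], [0, 0, 0, 0, 0, 0.04, 0.75], [0, 0, 0, 0, 0, 0.045, 0.75], [0, 0, 0, 0, 0, 0.045, 0.75], [0, 0, 0, -0.045, 0, 0, 0.75]]
  ]
}}

```text
clock: 18.15
tool_pos: [0.4917, 0.3196, 0.201]
eef_rot: [0.989, 0.146, 0.003, -0.002]
contact_force: [0.1, 0.5, -0.7]
opening: 0.747
```

{"method": "move_arm", "body": {
  "targets": [
    [[0, 0, 0, -0.02, -0.04, 0, 0.75], [0, 0, 0, -0.02, -0.04, 0, 0.75], [0, 0, 0, -0.01, -0.04, 0, 0.75], [0, 0, 0, 0, -0.04, 0, 0.75], [0, 0, 0, 0, 0, 0, 0.75]]
  ]
}}

```text
clock: 18.65
tool_pos: [0.4331, 0.1591, 0.2055]
eef_rot: [0.988, 0.151, 0.005, -0.004]
contact_force: [-0.1, -0.2, 0.3]
opening: 0.749
```

```bash
python3 h.py; python3 - <<'E'
from h import *
a=r.snapshot("top");b=r.snapshot("side")
def ov(s,x0,y0,w,h,f):
    g=cv2.cvtColor(s["frame"],cv2.COLOR_RGB2BGR)[y0:y0+h,x0:x0+w]; g=cv2.resize(g,None,fx=f,fy=f,interpolation=cv2.INTER_CUBIC)
    th=np.linspace(0,2*np.pi,40)
    def C(c,R,z,col): cv2.polylines(g,[((proj(s,np.c_[c[0]+R*np.cos(th),c[1]+R*np.sin(th),th*0+z])-[x0,y0]+.5)*f).astype(int)],True,col,1)
    C((.531,.318),.025,.02,(0,0,255)); C((.531,.318),.022,.072,(0,255,0)); return g
cv2.imwrite("pics/v9.png",np.hstack([ov(a,150,180,70,80,4),ov(b,290,260,80,100,4)[:320]]))
g=cv2.cvtColor(a["frame"],cv2.COLOR_RGB2BGR); u=cv2.imread("pics/v9.png"); v=cv2.resize(g[150:290,150:450],None,fx=2,fy=2)
o=np.zeros((600,600,3),np.uint8); o[:u.shape[0],:u.shape[1]]=u; o[320:600]=v[:280]; cv2.imwrite("pics/v9.png",o)
E
```

```text
t 18.65 pos [0.4331 0.1591 0.2055] knob(yaw+1.738) 2.0419 F [-0.09 -0.16  0.26] M [-0.001 -0.132 -0.008] op 0.749
[-0.056  0.552 -0.603  2.057  0.499  0.665 -0.684]
tilt fix rx,ry [-0.0088  0.0092]
```

View pics/v9.png

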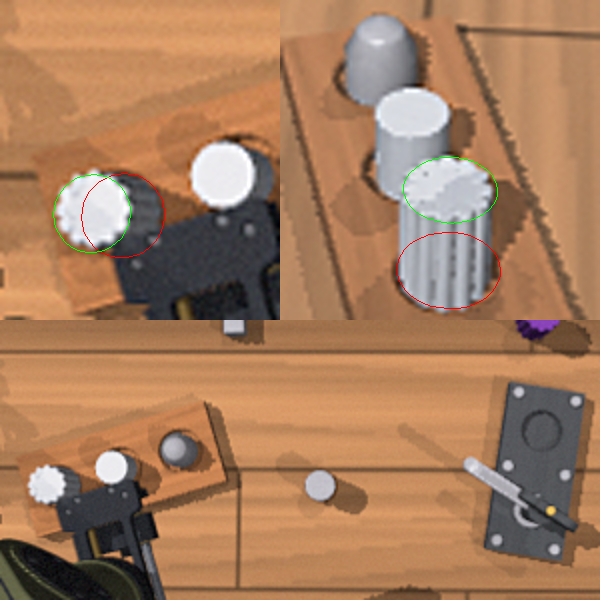

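The die stands upright in the end socket, with its top about 1 px from the predicted circle in both views. The bar is wide open, the jar is still at pixel (310,233), and the other dies look unmoved.

```bash
python3 -c "
from plant import r
print(r.finish_job())"
```

```text
the job is handed in; nothing more can be done
None
```

The fluted die is now upright in the rack's empty end socket, with the keeper bar swung open. I handed the job in at about 18.7 s of the 72 s allowed; no verdict is reported.

**Knob:** I gripped the wings and rocked the knob in small arcs. I turned back each time the torque reached about 0.55 N m, well under the roughly 1 N m that shears the stud. It broke free counter-clockwise on the third stroke, and I turned it on to about 1.16 rad.

**Die:** I lifted it from the nest and lowered it slowly into the socket. It bottomed at the same tool height as when it was seated in the nest (44.3 against 44.4 mm). The peak contact force was about 20 N, and I eased off before releasing.

**Last checks:**
- **Die position:** both views show it upright and within about 1–2 mm of the predicted place.
- **Other items:** the bar is wide open, the oil jar is at the same pixel as at the start, and the other two dies look unmoved.
- **Gripper:** it is clear of everything, with near-zero contact force.

**Disagreements along the way:**
- **Rack position:** the top-only and side-only corner fits differed by about 6 mm in y. I settled it on the socket rim in the images, and the die went in without touching the rim.
- **Knob arcs:** they read about 0.3 rad each way to the stop, against the stated maximum of 0.25. I put this down to stud twist and some give in the grip; pictures showed the knob turning with the gripper.

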